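# Warm the mug: sunken dial to two dots

### The job

Set the green-and-white mug gently down, upright, on the round steel plate of the mug warmer, with its whole foot on the plate, and let go of it. Then turn the dial, which is sunk in the round well at the other end of the warmer, until its pointer stands at the mark with two dots. Leave the other things where they are.

Things in the scene. Friction and masses are not known exactly. Their poses are not given: they have to be found in the camera images.
- mug: Small hollow cup, green above, white below, one ear handle; 48 high, 64 across the rim, 46 across the foot, 89 long with handle; 0.13 kg; upright at the start, any yaw. The bowl flares to the rim (about 50 across 12 above the foot). Origin on the underside; z up; handle along -y, ending 44 from the origin; bowl axis 12 from the origin towards +y. Grip the bowl across its x axis (64 wide).
- mug_foot (a point): Point on the mug: centre of the underside of its foot, on the axis of the bowl; axes as the mug's (handle towards -y, z up).
- warmer: White mug warmer, fixed, 268 long (y), 112 deep (x). Origin on the worktop under it, z up. Its +y side is a slab 20 high with a steel plate; its -y end (y -133 to -37) a pod 50 high with a round well holding the dial. Marks on the pod's top, 41 from the dial's axis: short bar (off), then clockwise one, two, three dots; the row's middle faces the warmer's +x, away from the robot.
- plate_centre (a point): Centre of the top of the warmer's steel plate, which is 100 in diameter, level, 24 above the worktop; axes as the warmer's.
- well_floor (a point): Centre of the well's floor, on the dial's axis, 14 above the worktop. The well is round, 72 in diameter, with upright walls, open at the top, 36 deep from the pod's top; axes as the warmer's.
- dial (a joint): Angle of the dial in rad, 0 to 2.4 between stops; it grows as the dial is turned clockwise seen from above, and the dial stays where it is left (light friction, about 0.05 N m). Off bar at 0, one dot at 0.8, two dots at 1.6, three dots at 2.4. Starts somewhere from 0 to 0.8.
- dial_top (a point): On the turning dial's axis, at the top of its thumb bar, 8 below the pod's top. z up; x along the bar to the pointer (nose with a pale line). Bar 37 long (x), 13 thick (y), 22 high, on a disc 38 in diameter whose top is 6.5 above the well's floor. Seen from above the pointer is the warmer's +x turned counterclockwise by (1.2 - dial angle) rad.
- can: Bystander: drinks can, 66 in diameter, 168 high, upright near the right edge of the work area. Origin at the centre of its underside.
- tin: Bystander: round food tin, 57 in diameter, 72 high, upright behind the warmer. Origin at the centre of its underside.
- teaspoon: Bystander: steel teaspoon, 133 long, 27 wide, 10 high, lying near the front edge of the worktop. Origin at the centre of its underside.
- peg: Bystander: wooden clothes peg, 72 long, 18 wide, 10 high, lying near the front edge of the worktop. Origin at the centre of its underside.
Not all that is in view belongs to the job. Leave any black or purple look-alike of the mug alone.

How it is judged:
By the outcome, as a careful person would: the job done as asked, in the order asked, and still so for the second after the job is handed in, with the robot touching nothing.
It also fails if it takes over 70 s, if anything falls off the work surface, if the arm or the gripper's body presses on something with over 40 N, if the wrist force passes 120 N, or if a joint passes its speed limit or range.

### The arm

A 6-joint arm with a two-finger parallel gripper is mounted at the origin on a cart in front of the work surface, level with it; the furniture and walls round the work are solid. World frame = base frame: x ahead of the robot, y to its left, z up, the work surface at z = 0. Lengths are in m, angles in rad, forces in N, time in s.
With the tool pointing down it reaches from about 0.325 to 0.875 m from the base axis. Payload 4.4 kg.
Tool frame: the origin (TCP) lies at the very end of the fingers, on their centre line; the grasp point (between the pads) lies robot.grip_depth behind it (robot.grip_depth is the distance from the TCP to the grasp point, in m); z points along the fingers, y is the line along which they close (so a half turn about z gives the same grasp; the last joint's range is limited). The gripper opens to 85 mm and grips with 20 to 120 N. Pads are 22 mm wide; open, the fingers measure 114 mm over their backs; the gripper's body (76 mm by 85 mm) begins 54 mm behind the grasp point. The pads swing forward as they close: fully open they stand 13 mm farther back than shut.
Start: joints at [-1.361, 0.207, 1.542, -0, 1.393, -0.15], TCP at [0.202, -0.538, 0.231] pointing down, gripper open.
Joint ranges: [-2.73, 2.73], [-0.86, 2.22], [0.23, 2.46], [-1.11, 4.25], [0.08, 2.63], [-2.82, 2.82]. Speed limits (rad/s): [2.79, 2.79, 3.14, 3.14, 3.14, 3.14].

### API

Orientations are given as a unit quaternion [x, y, z, w].
In Python, from rig import monitor, snapshot, calibration, close_job, robot gives the robot as it stands.
- The arm moves only by the tool move_arm, never from a script. Its arguments are lists of equal length, an entry for each row: "linear": the shift along the tool's x, y, z in cm, a list of three; "twist": the turn, a rotation vector about the tool's x, y, z in rad, a list of three. A call has 1 to 20 rows; each row shifts and turns the commanded pose from where the row before left it, along the tool's axes as they then stand; what a row does not reach is not made up. A row lasts 1/10 s, in which the tool goes at most 50 mm and 8.59 degrees, less where a joint would pass 70% of its speed; a pose out of reach is approached as far as the arm can. A call is refused whole if a number of a shift passes 5 or a number of a turn 0.15, either way. A call with a gripper value outside its range is refused whole. "fingers" is the finger opening in cm, from 0 to 8.54, set as the call begins (left out, the last holds). The fingers move at their own pace and stop on an object; "newtons" is the grip in N (left out, the last holds). Time passes only in rows, so rows that do not move let the fingers close. It gives the time, the measured TCP pose, the force, the opening and the grip force at its end, in the units of the state.
- monitor.observe(): the state, without advancing time (a new reading comes with each control period).
- snapshot(name): name is "scene" or "top" or "wrist"; returns the picture (384x512x3 uint8, red, green, blue); there is no depth.
- calibration(name): a dict with "fx", "fy", "cx", "cy" (pixels), "extrinsics" (4x4, takes a point from camera to world coordinates); the wrist camera has in their place "T_tool_cam" (4x4, takes a point from camera to tool coordinates, whose origin is the TCP and whose axes are the flange's). Camera axes: x right, y up, looking along -z (the intrinsics and any distortion apply to the point x, -y, -z); pixel columns grow to the right and rows downward; lengths in m; the calibration is good to about 2 mm. A picture is of the moment at which its call begins: read the wrist's pose just before it. calibration takes no time and is no camera call.
- close_job(): hands the job in; it is judged then, once.
The state is a dict: "time": time; "joint_pos": joint angles; "qd": joint speeds; "effort": joint torques, N m; "eef_pos": TCP position; "tool_rot": TCP orientation; "ft_force": force on the tool from outside, world axes, zero at the start; "moment": the same for the moment, N m; "opening": finger opening in m; "grip_force": force on a finger pad.
Only numpy, scipy, OpenCV 4.12 (cv2) and the standard library are available. Lean on these libraries where they do the work, as an engineer would, in place of code of your own. Each camera call takes 0.05 s, during which the arm holds its last target. There are 200 camera calls.

## Working session

There is one attempt and no reset: what is moved stays moved. The work goes in short steps, Python scripts to look and compute and a tool call to move; the robot and the scene stay as the last step left them, time stands still between calls to the robot, and variables do not carry over. Pictures are saved under pics/ and viewed, at most 10 in all, crops included, and the job is handed in when it is done.

Besides the shell and the picture viewer there is one more tool, called as name(argument=value, ...) on one line, values as JSON. move_arm: Moves the arm, as the interface text tells. Its arguments: {"type":"object","properties":{"linear":{"type":"array"},"twist":{"type":"array"},"fingers":{"type":"number"},"newtons":{"type":"number"}},"required":["linear","twist"]}

```bash
mkdir -p pics; ls; python3 - <<'E'
from rig import monitor, snapshot, calibration, robot
import cv2, numpy as np
s=monitor.observe(); print(s, robot.grip_depth)
ims=[]
for n in("scene","top"):
    im=snapshot(n); cv2.imwrite(f'pics/{n}0.png',im[:,:,::-1])
    print(n,{k:np.round(v,4).tolist() for k,v in calibration(n).items()} )
print({k:np.round(v,4).tolist() for k,v in calibration('wrist').items()})
for n in("scene","top"):
    im=cv2.imread(f'pics/{n}0.png'); cv2.imwrite(f'pics/{n}0b.png',cv2.resize(im,(800,600),interpolation=cv2.INTER_CUBIC))
E
```

```text
pics
{'time': 0.0, 'joint_pos': array([-1.36150927e+00,  2.07434424e-01,  1.54297240e+00,  9.94617611e-06,
        1.39350432e+00, -1.50531887e-01]), 'qd': array([ 0.00249446, -0.00075619, -0.00087591, -0.00153391,  0.00018537,
        0.00025579]), 'effort': array([-1.05988991e-03, -3.83037758e+01, -2.91596711e+01, -2.09491291e-04,
        1.05798521e-02,  4.48089864e-06]), 'eef_pos': array([ 0.20227452, -0.53742911,  0.23010883]), 'tool_rot': array([ 9.83859393e-01,  1.78939520e-01, -2.91588155e-05, -1.15888503e-03]), 'ft_force': array([ 0.27398172, -0.84498346, -0.47795942]), 'moment': array([-0.02062115, -0.00097579,  0.03967297]), 'grip_force': 0.0, 'opening': 0.0854260382703906} 0.0187
scene {'fx': 446.2429, 'fy': 446.2429, 'cx': 260.0993, 'cy': 199.8853, 'extrinsics': [[-0.9021, 0.1846, -0.39, -0.0284], [-0.4314, -0.3927, 0.8122, 0.9652], [-0.0032, 0.9009, 0.4339, 0.7123], [0.0, 0.0, 0.0, 1.0]]}
top {'fx': 364.6067, 'fy': 364.6067, 'cx': 254.9562, 'cy': 196.0261, 'extrinsics': [[0.0155, 0.9922, -0.1233, 0.3955], [-0.9998, 0.0139, -0.0137, -0.2333], [-0.0118, 0.1235, 0.9923, 1.2703], [0.0, 0.0, 0.0, 1.0]]}
{'fx': 266.3764, 'fy': 266.3764, 'cx': 258.0638, 'cy': 191.9373, 'T_tool_cam': [[-0.0009, 0.9638, 0.2665, 0.0664], [1.0, 0.0012, -0.0008, -0.0003], [-0.0011, 0.2665, -0.9638, -0.1419], [0.0, 0.0, 0.0, 1.0]]}
```

View pics/top0b.png

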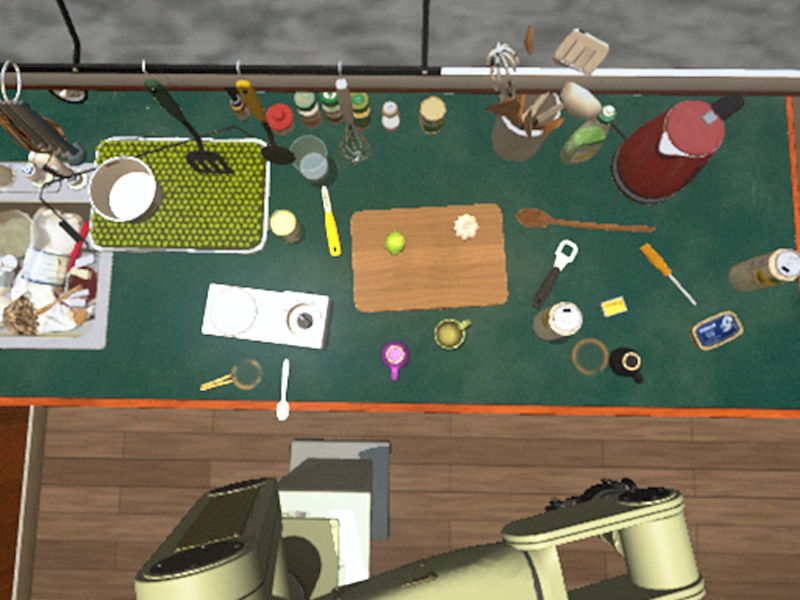

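View pics/scene0b.png

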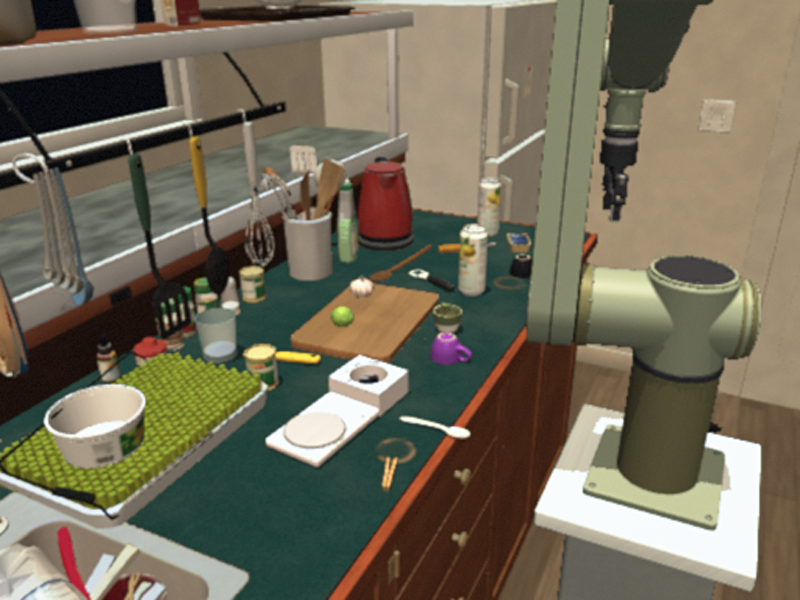

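The top view (800x600) shows three mug-like things: a green-and-white mug at (450,333) with its handle to the upper right, a purple one at (395,355) and a black one at (627,362). By the description I choose the green one. The warmer spans (202..329, 283..349), with its plate at (235,311) and the dial at (303,319). Next I'll check the choice in a close crop.

```bash
cat > h.py <<'E'
import numpy as np, cv2
from rig import monitor, snapshot, calibration, robot
from scipy.spatial.transform import Rotation as R
def ray(name,uv,s=None):
    c=calibration(name)
    if name=='wrist':
        T=np.eye(4);T[:3,:3]=R.from_quat(s['tool_rot']).as_matrix();T[:3,3]=s['eef_pos'];E=T@c['T_tool_cam']
    else:E=np.array(c['extrinsics'])
    d=E[:3,:3]@np.array([(uv[0]-c['cx'])/c['fx'],-(uv[1]-c['cy'])/c['fy'],-1]);return E[:3,3],d
def at(name,uv,z,s=None):
    o,d=ray(name,uv,s);return np.round(o+d*(z-o[2])/d[2],4)
def crop(im,u0,v0,u1,v1,f,out):
    cv2.imwrite(out,cv2.resize(im[v0:v1,u0:u1],None,fx=f,fy=f,interpolation=cv2.INTER_CUBIC))
E
python3 - <<'E'
from h import *
im=cv2.imread('pics/top0.png')
a=cv2.resize(im[170:235,120:220],None,fx=8,fy=8,interpolation=cv2.INTER_CUBIC)[:,:800]
crop(im,120,170,220,235,8,'pics/c1.png')
crop(im,240,190,320,250,8,'pics/c2.png')
k=.64
for n,p,z in [('mugrim',(450,333),.048),('handle',(469,321),.03),('dial',(303,319),.042),('plate',(235,311),.024),('can',(560,318),.1),('purple',(395,355),.048)]:
    print(n,at('top',(p[0]*k,p[1]*k),z))
E
```

```text
mugrim [ 0.4912 -0.3282  0.048 ]
handle [ 0.5195 -0.3709  0.03  ]
dial [ 0.5175 -0.0098  0.042 ]
plate [0.5349 0.1447 0.024 ]
can [ 0.5214 -0.5502  0.1   ]
purple [ 0.4423 -0.2109  0.048 ]
```

View pics/c1.png

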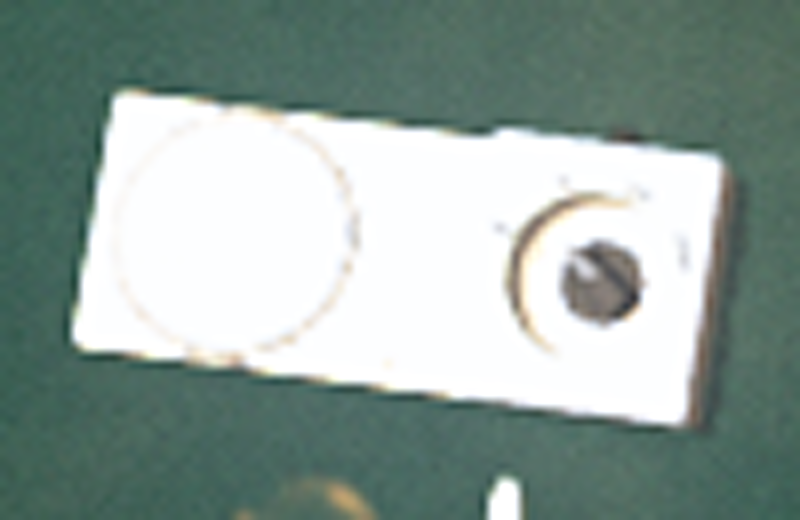

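View pics/c2.png

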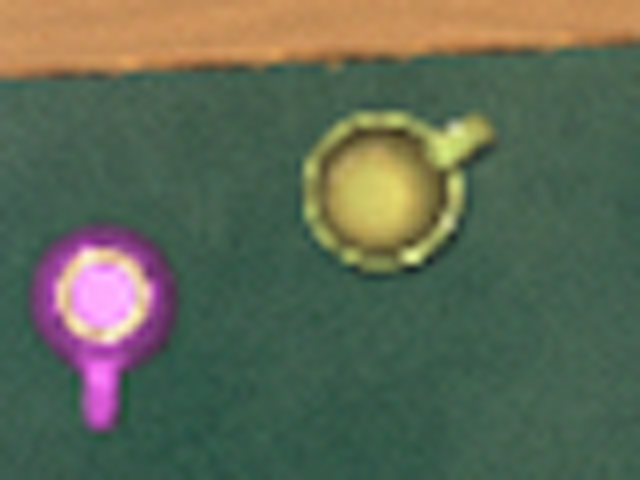

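The crop confirms the green mug: rim centre at top pixel (288,213.8), handle tip at (300.6,206.3). The plate is at (149.6,199.1) and the dial at (195.2,205), with its pointer towards the upper left.

```bash
cat >> h.py <<'E'
def shift(target,yaw=None):
    "tool-frame shift (cm) to target TCP; tool-z turn to yaw (world angle of tool x)"
    s=monitor.observe();M=R.from_quat(s['tool_rot']).as_matrix()
    y=np.arctan2(M[1,0],M[0,0]);print('pos',s['eef_pos'].round(4),'yaw',round(y,4),'zaxis',M[:,2].round(4),'F',s['ft_force'].round(1),'t',s['time'])
    print('shift cm',(M.T@(np.array(target)-s['eef_pos'])*100).round(2), 'turn z', None if yaw is None else round(-(np.mod(yaw-y+np.pi,2*np.pi)-np.pi),4))
E
python3 - <<'E'
from h import *
m=at('top',(288,213.75),.048);h=at('top',(300.6,206.3),.03);print(m,h)
a=np.arctan2(*(h-m)[1::-1]);print('handle ang',a)
print('plate',at('top',(149.6,199.1),.024),'dial',at('top',(195.25,205),.042))
shift([m[0],m[1],.17],a+np.pi)
E
```

```text
[ 0.4891 -0.3282  0.048 ] [ 0.5165 -0.3724  0.03  ]
handle ang -1.0158659717514384
plate [0.5346 0.1475 0.024 ] dial [ 0.5147 -0.0144  0.042 ]
pos [ 0.2023 -0.5375  0.2302] yaw 0.3598 zaxis [-5.0e-04  2.1e-03 -1.0e+00] F [ 0.5 -0.1  0.6] t 0.1
shift cm [34.21 -9.48  6.05] turn z -1.7659
```

move_arm(linear=[[4.28,-1.18,0.6],[4.28,-1.18,0.6],[4.28,-1.18,0.6],[4.28,-1.18,0.6],[4.28,-1.18,0.6],[4.28,-1.18,0.6],[4.28,-1.18,0.6],[4.28,-1.18,0.6],[0,0,0],[0,0,0],[0,0,0],[0,0,0],[0,0,0],[0,0,0],[0,0,0],[0,0,0],[0,0,0],[0,0,0],[0,0,0],[0,0,0]], twist=[[0,0,0],[0,0,0],[0,0,0],[0,0,0],[0,0,0],[0,0,0],[0,0,0],[0,0,0],[0,0,-0.147],[0,0,-0.147],[0,0,-0.147],[0,0,-0.147],[0,0,-0.147],[0,0,-0.147],[0,0,-0.147],[0,0,-0.147],[0,0,-0.147],[0,0,-0.147],[0,0,-0.147],[0,0,-0.147]], fingers=8.54, newtons=30)

```text
time: 2.1
eef_pos: [0.4893, -0.3289, 0.1826]
tool_rot: [0.485, 0.875, 0.0, -0.001]
ft_force: [0.5, 0.3, 0.3]
opening: 0.0855
grip_force: 0.0
```

```bash
python3 - <<'E'
from h import *
import pickle
s=monitor.observe();im=snapshot('wrist')[:,:,::-1].copy();pickle.dump(s,open('s1.pkl','wb'))
cv2.imwrite('pics/w1.png',im)
cv2.imwrite('pics/w1b.png',cv2.resize(im,(800,600),interpolation=cv2.INTER_CUBIC))
shift([.4891,-.3282,.17],-1.0159+np.pi)
E
```

```text
pos [ 0.4893 -0.3289  0.1826] yaw 2.1335 zaxis [-1.e-03  9.e-04 -1.e+00] F [ 0.2 -0.7 -0.4] t 2.15
shift cm [0.07 0.02 1.26] turn z 0.0079
```

View pics/w1b.png

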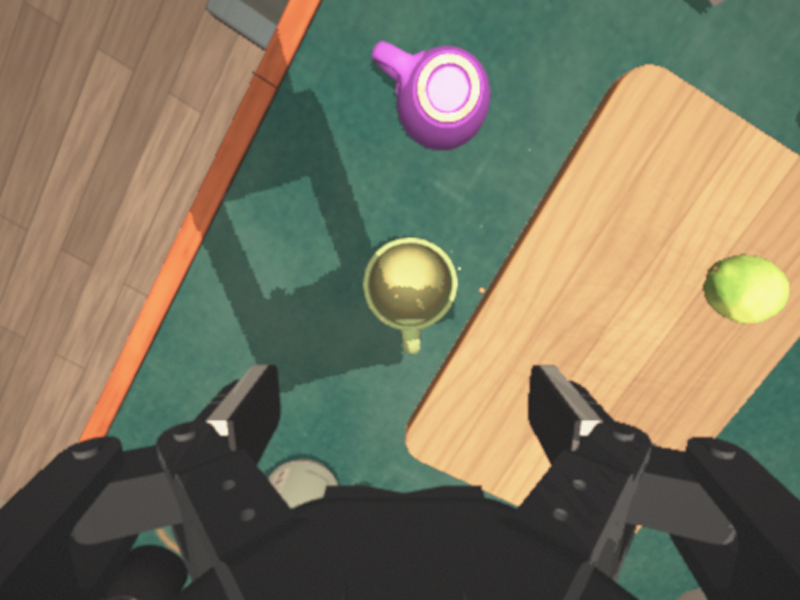

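The wrist view shows the mug rim centred at (410.5,283), with the handle towards (412,352). The cutting board edge is about 497 px, close to the right finger, so I'll turn the grasp about 0.25 rad away from it.

```bash
python3 - <<'E'
from h import *
import pickle
s=pickle.load(open('s1.pkl','rb'));k=.64
c=at('wrist',(410.5*k,283*k),.048,s);print(c,'handle',at('wrist',(412*k,352*k),.03,s))
for p in[(415,440),(600,130)]:print('board',at('wrist',(p[0]*k,p[1]*k),.015,s))
shift([c[0],c[1],.022],2.1335+.25)
E
```

```text
[ 0.4908 -0.324   0.048 ] handle [ 0.523  -0.3724  0.03  ]
board [ 0.5717 -0.4442  0.015 ]
board [ 0.5487 -0.1686  0.015 ]
pos [ 0.4893 -0.3289  0.1826] yaw 2.1335 zaxis [-1.e-03  9.e-04 -1.e+00] F [ 0.2 -0.7 -0.4] t 2.15
shift cm [ 0.32  0.39 16.06] turn z -0.25
```

move_arm(linear=[[0.13,0.15,0.8],[0.12,0.15,2],[0,0,2.5],[0,0,2.5],[0,0,2.5],[0,0,2],[0,0,1.4],[0,0,0.8],[0,0,0.8],[0,0,0.7],[0,0,0]], twist=[[0,0,-0.125],[0,0,-0.125],[0,0,0],[0,0,0],[0,0,0],[0,0,0],[0,0,0],[0,0,0],[0,0,0],[0,0,0],[0,0,0]])

```text
time: 3.25
eef_pos: [0.4904, -0.3253, 0.0227]
tool_rot: [0.375, 0.927, 0.0, -0.0]
ft_force: [-0.6, -0.7, -0.7]
opening: 0.0852
grip_force: 0.0
```

move_arm(linear=[[0,0,0],[0,0,0],[0,0,0],[0,0,0],[0,0,0],[0,0,0],[0,0,0],[0,0,0],[0,0,0],[0,0,0]], twist=[[0,0,0],[0,0,0],[0,0,0],[0,0,0],[0,0,0],[0,0,0],[0,0,0],[0,0,0],[0,0,0],[0,0,0]], fingers=5.5, newtons=30)

```text
time: 4.25
eef_pos: [0.4914, -0.326, 0.0245]
tool_rot: [0.375, 0.927, -0.0, 0.001]
ft_force: [-0.6, 1.0, 5.5]
opening: 0.0619
grip_force: 33.0
```

move_arm(linear=[[0,0,-0.5],[0,0,-1],[0,0,-2],[0,0,-3],[0,0,-3],[0,0,-2],[0,0,0]], twist=[[0,0,0],[0,0,0],[0,0,0],[0,0,0],[0,0,0],[0,0,0],[0,0,0]])

```text
time: 4.95
eef_pos: [0.4928, -0.3274, 0.1425]
tool_rot: [0.375, 0.927, -0.001, 0.004]
ft_force: [0.2, -0.3, -1.8]
opening: 0.0618
grip_force: 33.3
```

```bash
python3 - <<'E'
from h import *
s=monitor.observe();print(s['opening'],s['grip_force'],s['joint_pos'].round(2))
im=snapshot('wrist')[:,:,::-1].copy()
cv2.imwrite('pics/w2b.png',cv2.resize(im,(800,600),interpolation=cv2.INTER_CUBIC))
shift([.5346,.1475,.13])
E
```

```text
0.061793810176287475 33.307884264741006 [-0.73  0.32  1.59 -0.    1.22 -1.54]
pos [ 0.4916 -0.3264  0.1401] yaw 2.3738 zaxis [ 0.003  -0.0028 -1.    ] F [ 0.3 -1.  -2.4] t 5.0
shift cm [29.82 37.08  0.89] turn z None
```

View pics/w2b.png

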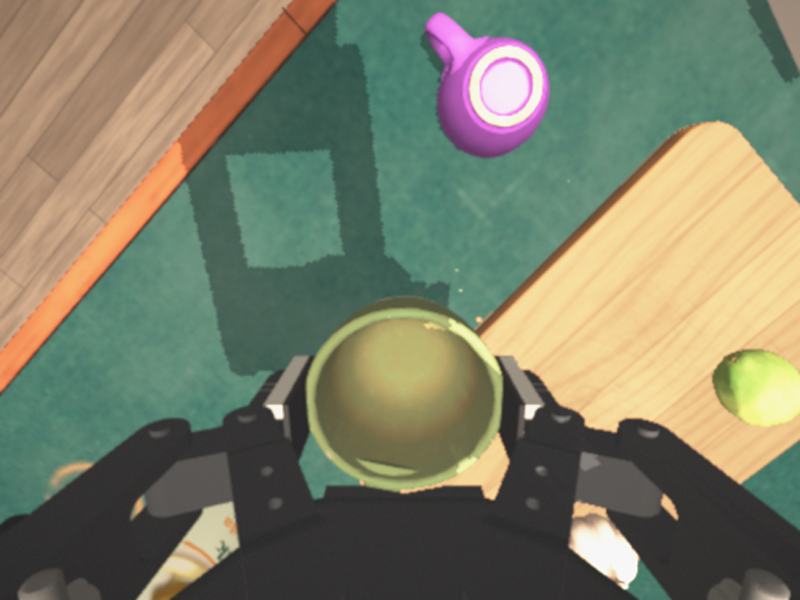

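The mug is held level between the pads, with the rim centred at (404,398). Next: the plate, cross-checked with the scene camera.

```bash
python3 - <<'E'
from h import *
s=monitor.observe();k=.64
c=at('wrist',(404*k,398*k),s['eef_pos'][2]+.0235,s);print('mug centre off TCP',c-s['eef_pos'])
print('plate by scene',at('scene',(316*k,430*k),.024))
E
```

```text
mug centre off TCP [-0.0027938   0.00176373  0.0234866 ]
plate by scene [0.5308 0.1541 0.024 ]
```

move_arm(linear=[[1.2,1.5,-0.1],[2.4,3.0,0],[2.4,3.0,0],[2.4,3.0,0],[2.4,3.0,0],[2.4,3.0,0],[2.4,3.0,0],[2.4,3.0,0],[2.4,3.0,0],[2.4,3.0,0],[2.4,3.0,0],[2.4,3.0,0],[1.5,1.6,0],[0.5,0.6,0],[0,0,0],[0,0,0]], twist=[[0,0,0],[0,0,0],[0,0,0],[0,0,0],[0,0,0],[0,0,0],[0,0,0],[0,0,0],[0,0,0],[0,0,0],[0,0,0],[0,0,0],[0,0,0],[0,0,0],[0,0,0],[0,0,0]])

```text
time: 6.6
eef_pos: [0.5317, 0.1434, 0.1383]
tool_rot: [0.375, 0.927, -0.001, -0.001]
ft_force: [-0.1, 0.1, -0.4]
opening: 0.0618
grip_force: 33.4
```

```bash
python3 - <<'E'
from h import *
s=monitor.observe();print(s['opening'],s['grip_force'])
im=snapshot('wrist')[:,:,::-1].copy()
cv2.imwrite('pics/w3b.png',cv2.resize(im,(800,600),interpolation=cv2.INTER_CUBIC))
shift([.5346,.1475,.06])
E
```

```text
0.06175418366390715 33.40099050635672
pos [0.5321 0.143  0.1386] yaw 2.3727 zaxis [-1.5e-03 -7.0e-04 -1.0e+00] F [-0.5  0.1 -1.8] t 6.65
shift cm [0.12 0.51 7.86] turn z None
```

View pics/w3b.png

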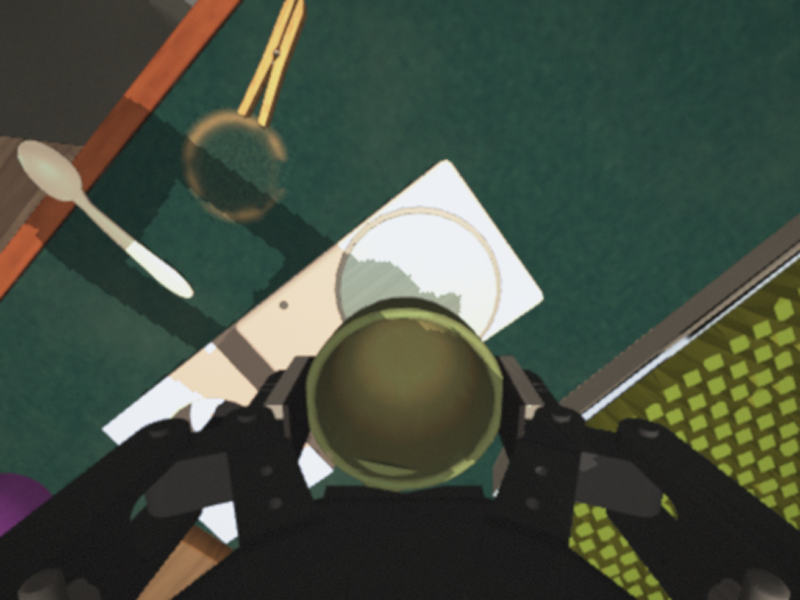

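The plate's ring spans columns 336–500 with its top at row 207, so its centre is about (418,286).

```bash
python3 - <<'E'
from h import *
s=monitor.observe();k=.64
p=at('wrist',(418*k,286*k),.024,s);print('plate',p)
shift([.5*(p[0]+.5346)+.002,.5*(p[1]+.1475)-.001,.056])
E
```

```text
plate [0.5333 0.1532 0.024 ]
pos [0.5321 0.143  0.1386] yaw 2.3727 zaxis [-1.5e-03 -7.0e-04 -1.0e+00] F [-0.5  0.1 -1.8] t 6.65
shift cm [0.16 0.74 8.26] turn z None
```

move_arm(linear=[[0.16,0.74,0],[0,0,1.5],[0,0,2],[0,0,2],[0,0,1.5],[0,0,0.8],[0,0,0.4],[0,0,0.2],[0,0,0]], twist=[[0,0,0],[0,0,0],[0,0,0],[0,0,0],[0,0,0],[0,0,0],[0,0,0],[0,0,0],[0,0,0]])

```text
time: 7.55
eef_pos: [0.5372, 0.1506, 0.0557]
tool_rot: [0.375, 0.927, 0.0, 0.0]
ft_force: [-0.2, -0.3, -1.5]
opening: 0.0621
grip_force: 33.4
```

move_arm(linear=[[0,0,0.1],[0,0,0.1],[0,0,0.1],[0,0,0]], twist=[[0,0,0],[0,0,0],[0,0,0],[0,0,0]])

```text
time: 7.95
eef_pos: [0.5366, 0.1506, 0.0524]
tool_rot: [0.375, 0.927, 0.0, 0.0]
ft_force: [-0.4, -0.7, -1.3]
opening: 0.0618
grip_force: 33.4
```

move_arm(linear=[[0,0,0.07],[0,0,0.07],[0,0,0.07],[0,0,0.07],[0,0,0]], twist=[[0,0,0],[0,0,0],[0,0,0],[0,0,0],[0,0,0]])

```text
time: 8.45
eef_pos: [0.5365, 0.1505, 0.0493]
tool_rot: [0.375, 0.927, -0.0, -0.0]
ft_force: [0.2, -0.7, -1.6]
opening: 0.0621
grip_force: 33.4
```

move_arm(linear=[[0,0,0.07],[0,0,0.07],[0,0,0]], twist=[[0,0,0],[0,0,0],[0,0,0]])

```text
time: 8.75
eef_pos: [0.5367, 0.1506, 0.0486]
tool_rot: [0.374, 0.927, -0.0, 0.0]
ft_force: [-1.9, -0.5, 2.3]
opening: 0.0618
grip_force: 33.7
```

move_arm(linear=[[0,0,0],[0,0,0],[0,0,0],[0,0,0],[0,0,0],[0,0,0],[0,0,0],[0,0,0]], twist=[[0,0,0],[0,0,0],[0,0,0],[0,0,0],[0,0,0],[0,0,0],[0,0,0],[0,0,0]], fingers=8.5)

```text
time: 9.55
eef_pos: [0.5366, 0.1506, 0.0481]
tool_rot: [0.375, 0.927, 0.0, 0.0]
ft_force: [-0.3, 0.2, 0.6]
opening: 0.085
grip_force: 0.0
```

move_arm(linear=[[0,0,-0.5],[0,0,-1],[0,0,-2],[0,0,-3],[0,0,-3],[0,0,-3],[0,0,0]], twist=[[0,0,0],[0,0,0],[0,0,0],[0,0,0],[0,0,0],[0,0,0],[0,0,0]])

```text
time: 10.25
eef_pos: [0.5407, 0.1511, 0.1798]
tool_rot: [0.374, 0.927, 0.003, 0.005]
ft_force: [0.3, -0.3, 0.4]
opening: 0.0848
grip_force: 0.0
```

```bash
python3 - <<'E'
from h import *
# pointer ~ at warmer yaw -0.11 + 1.2-theta ; two-dots yaw = -0.11-0.4
print(monitor.observe()['joint_pos'].round(2))
shift([.5147,-.0144,.20])
E
```

```text
[ 0.12  0.22  1.64  0.    1.27 -0.68]
pos [0.5407 0.1511 0.1798] yaw 2.3739 zaxis [ 0.0121  0.0015 -0.9999] F [ 0.3 -0.3  0.4] t 10.25
shift cm [ -9.64 -13.7   -2.08] turn z None
```

move_arm(linear=[[-1.4,-1.9,-0.4],[-2.4,-3.4,-0.4],[-2.4,-3.4,-0.4],[-2.4,-3.4,-0.4],[-1.1,-1.6,-0.4],[0,0,0],[0,0,0],[0,0,0],[0,0,0],[0,0,0],[0,0,0],[0,0,0],[0,0,0],[0,0,0],[0,0,0],[0,0,0],[0,0,0]], twist=[[0,0,0],[0,0,0],[0,0,0],[0,0,0],[0,0,0],[0,0,0.145],[0,0,0.145],[0,0,0.145],[0,0,0.145],[0,0,0.145],[0,0,0.145],[0,0,0.145],[0,0,0.145],[0,0,0.145],[0,0,0.145],[0,0,0.145],[0,0,0]], fingers=2.6)

```text
time: 11.95
eef_pos: [0.5109, -0.0153, 0.193]
tool_rot: [0.925, 0.38, -0.0, -0.0]
ft_force: [-0.1, 0.3, 0.4]
opening: 0.0258
grip_force: 0.0
```

```bash
python3 - <<'E'
from h import *
import pickle
s=monitor.observe();im=snapshot('wrist')[:,:,::-1].copy();pickle.dump(s,open('s2.pkl','wb'))
cv2.imwrite('pics/w4.png',im)
cv2.imwrite('pics/w4b.png',cv2.resize(im,(800,600),interpolation=cv2.INTER_CUBIC))
shift([.5147,-.0144,.20])
E
```

```text
pos [ 0.511  -0.0153  0.193 ] yaw 0.7817 zaxis [-3.e-04  0.e+00 -1.e+00] F [ 0.4  1.1 -0.5] t 12.0
shift cm [ 0.33  0.19 -0.7 ] turn z None
```

View pics/w4b.png

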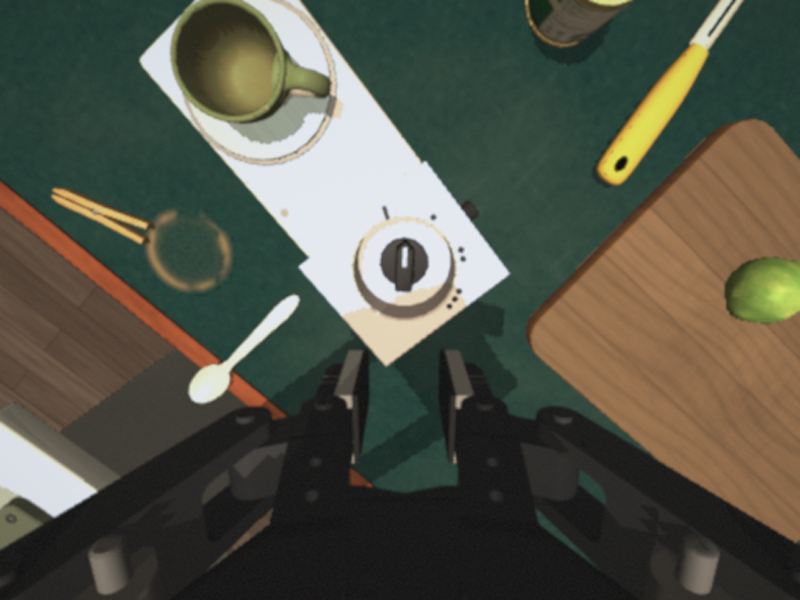

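The mug stands on the plate. The marks are the off bar at (386,212), one dot at (433,217), two dots at (461,253) and three dots at (455,299). The dial's bar runs from its nose at (404.5,241) to its tail at (403,290).

```bash
python3 - <<'E'
from h import *
import pickle
from scipy.optimize import least_squares
s=pickle.load(open('s2.pkl','rb'));k=.64
P=lambda p,z:at('wrist',(p[0]*k,p[1]*k),z,s)[:2]
m=np.array([P(p,.05) for p in[(386,212),(433,217),(461.5,253),(455,299)]])
a=1.2-np.array([0,.8,1.6,2.4])
f=least_squares(lambda q:(q[:2]+.041*np.c_[np.cos(a+q[2]),np.sin(a+q[2])]-m).ravel(),[.51,-.015,-.1])
print('centre,yaw',f.x.round(4),'res mm',(f.fun*1000).round(1))
n,t=P((404.5,241),.042),P((403,290),.042);print('bar',n,t,'mid',(n+t)/2,'len',np.hypot(*(n-t)))
b=np.arctan2(*(n-t)[::-1]);print('bar ang',b,'dial',1.2-(b-f.x[2]))
print('target bar yaw',f.x[2]-.4)
c=f.x[:2];shift([c[0],c[1],.06],b)
E
```

```text
centre,yaw [ 0.518  -0.0089 -0.113 ] res mm [-0.3 -0.2  0.2 -0.1 -0.2 -0.4  0.3  0.7]
bar [0.5314 0.0044] [ 0.5054 -0.0198] mid [ 0.5184 -0.0077] len 0.035519572069494326
bar ang 0.7495569447079963 dial 0.33745206875267186
target bar yaw -0.5129909865393318
pos [ 0.511  -0.0153  0.193 ] yaw 0.7817 zaxis [-3.e-04  0.e+00 -1.e+00] F [ 0.4  1.1 -0.5] t 12.0
shift cm [ 0.95  0.04 13.3 ] turn z 0.0322
```

move_arm(linear=[[0.45,0.02,1],[0.4,0.02,2.3],[0,0,3],[0,0,3],[0,0,2.5],[0,0,1.3],[0,0,0.2],[0,0,0]], twist=[[0,0,0.032],[0,0,0],[0,0,0],[0,0,0],[0,0,0],[0,0,0],[0,0,0],[0,0,0]])

```text
time: 12.8
eef_pos: [0.5181, -0.0099, 0.0605]
tool_rot: [0.931, 0.365, 0.0, 0.0]
ft_force: [0.5, 0.3, -0.5]
opening: 0.0259
grip_force: 0.0
```

```bash
python3 - <<'E'
from h import *
import pickle
s=monitor.observe();im=snapshot('wrist')[:,:,::-1].copy();pickle.dump(s,open('s3.pkl','wb'))
crop(im,150,110,350,260,4,'pics/w5.png')
shift([.5175,-.0092,.027],.7496)
E
```

```text
pos [ 0.5188 -0.01    0.0612] yaw 0.7476 zaxis [ 2.2e-03 -4.0e-04 -1.0e+00] F [ 0.6 -1.2  0.9] t 12.85
shift cm [-0.05 -0.15  3.42] turn z -0.002
```

View pics/w5.png

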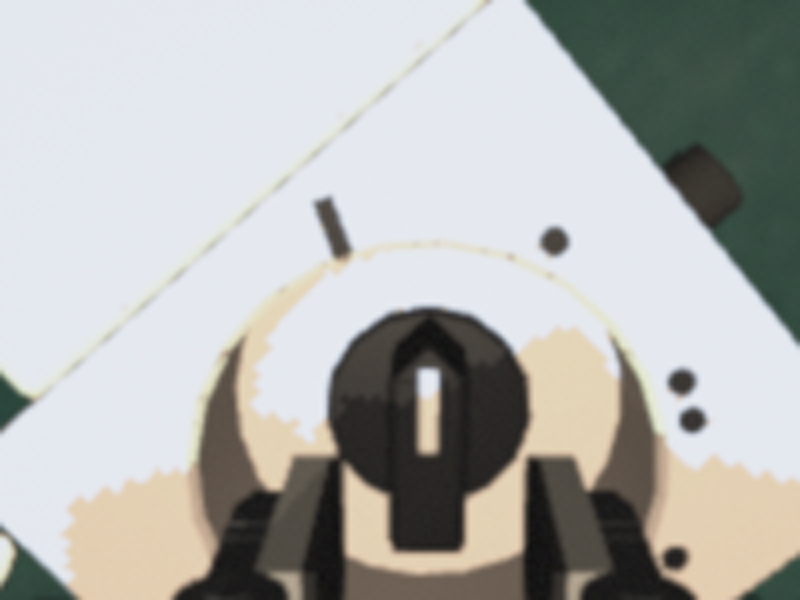

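The bar sits centred between the fingers, about 1 mm to the left (centre 428 against 435), and the well walls are clear.

move_arm(linear=[[-0.05,-0.13,0.2],[0,0,0.6],[0,0,0.8],[0,0,0.8],[0,0,0.6],[0,0,0.4],[0,0,0]], twist=[[0,0,0],[0,0,0],[0,0,0],[0,0,0],[0,0,0],[0,0,0],[0,0,0]])

```text
time: 13.55
eef_pos: [0.5156, -0.0091, 0.0251]
tool_rot: [0.931, 0.365, -0.001, -0.001]
ft_force: [-0.5, 0.0, 0.6]
opening: 0.0259
grip_force: 0.0
```

move_arm(linear=[[0,0,0],[0,0,0],[0,0,0],[0,0,0],[0,0,0],[0,0,0]], twist=[[0,0,0],[0,0,0],[0,0,0],[0,0,0],[0,0,0],[0,0,0]], fingers=1, newtons=25)

```text
time: 14.15
eef_pos: [0.5168, -0.0096, 0.0261]
tool_rot: [0.931, 0.365, 0.0, 0.0]
ft_force: [2.8, -4.1, -5.7]
opening: 0.0124
grip_force: 29.5
```

```bash
python3 - <<'E'
from h import *
shift([.5178,-.009,.027],-.513)
E
```

```text
pos [ 0.5168 -0.0096  0.0261] yaw 0.7468 zaxis [ 9.e-04 -6.e-04 -1.e+00] F [ 2.8 -4.1 -5.7] t 14.15
shift cm [ 0.11  0.03 -0.09] turn z 1.2598
```

move_arm(linear=[[0.05,0,0],[0,0,0],[0,0,0],[0,0,0],[0,0,0],[0,0,0],[0,0,0],[0,0,0],[0,0,0],[0,0,0],[0,0,0],[0,0,0],[0,0,0],[0,0,0],[0,0,0]], twist=[[0,0,0.09],[0,0,0.09],[0,0,0.09],[0,0,0.09],[0,0,0.09],[0,0,0.09],[0,0,0.09],[0,0,0.09],[0,0,0.09],[0,0,0.09],[0,0,0.09],[0,0,0.09],[0,0,0.09],[0,0,0.09],[0,0,0]])

```text
time: 15.65
eef_pos: [0.5166, -0.0072, 0.0261]
tool_rot: [0.967, -0.254, -0.001, -0.001]
ft_force: [1.9, 4.0, -2.6]
opening: 0.0126
grip_force: 29.9
```

```bash
python3 - <<'E'
from h import *
shift([.5178,-.009,.027],-.513)
E
```

```text
pos [ 0.5166 -0.0072  0.0261] yaw -0.5136 zaxis [-3.0e-04  2.9e-03 -1.0e+00] F [ 1.9  4.  -2.6] t 15.65
shift cm [ 0.2   0.1  -0.09] turn z -0.0006
```

Open, lift clear, and look.

move_arm(linear=[[0,0,0],[0,0,0],[0,0,0],[0,0,0],[0,0,0],[0,0,-0.5],[0,0,-1.5],[0,0,-2],[0,0,-3],[0,0,-4],[0,0,-4],[0,0,-2],[0,0,0],[0,0,0]], twist=[[0,0,0],[0,0,0],[0,0,0],[0,0,0],[0,0,0],[0,0,0],[0,0,0],[0,0,0],[0,0,0],[0,0,0],[0,0,0],[0,0,0],[0,0,0],[0,0,0]], fingers=2.6)

```text
time: 17.05
eef_pos: [0.5167, -0.0088, 0.1962]
tool_rot: [0.967, -0.254, 0.0, -0.0]
ft_force: [0.1, 0.6, -1.4]
opening: 0.0261
grip_force: 0.0
```

```bash
python3 - <<'E'
from h import *
import pickle
s=monitor.observe();im=snapshot('wrist')[:,:,::-1].copy();pickle.dump(s,open('s4.pkl','wb'))
cv2.imwrite('pics/w6b.png',cv2.resize(im,(800,600),interpolation=cv2.INTER_CUBIC))
print(s['eef_pos'],s['time'])
E
```

```text
[ 0.51665154 -0.0088234   0.19621067] 17.05
```

View pics/w6b.png

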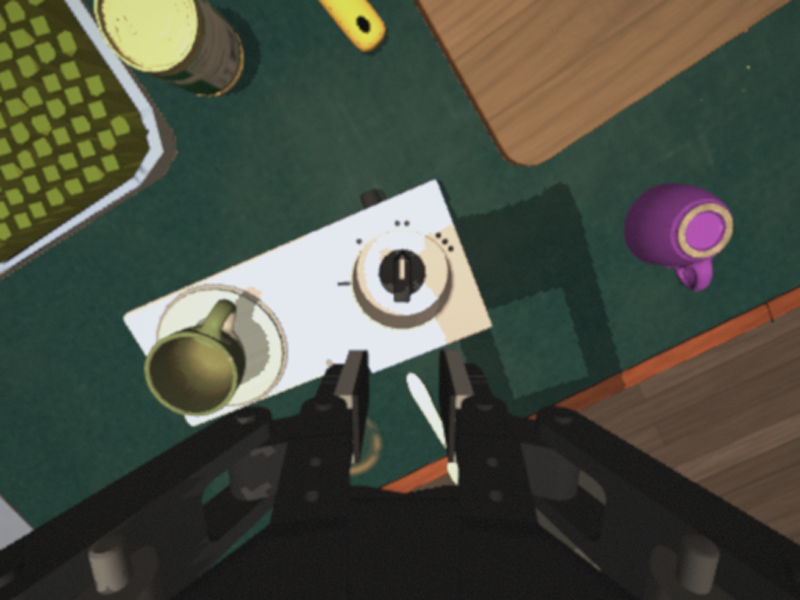

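The pointer (nose (402.5,253), tail (402,300)) lines up with the two dots at (402,223). I'll check both results numerically.

```bash
python3 - <<'E'
from h import *
import pickle
s=pickle.load(open('s4.pkl','rb'));k=.64
P=lambda p,z:at('wrist',(p[0]*k,p[1]*k),z,s)[:2]
n,t=P((402.5,253),.042),P((402,300),.042)
m=np.array([P(p,.05) for p in[(344,283),(359,241),(402,223),(445,241)]])
c=np.array([.518,-.0089]);A=lambda v:np.arctan2(v[1],v[0])
print('bar',A(n-t),'mid',(n+t)/2,'marks',[round(A(q-(n+t)/2),3) for q in m],[round(A(q-c),3) for q in m])
print('mug rim',P((195,370),.072),'plate',P((222,345),.024))
E
```

```text
bar -0.5251872632130375 mid [ 0.5187  -0.00995] marks [np.float64(1.122), np.float64(0.319), np.float64(-0.511), np.float64(-1.344)] [np.float64(1.095), np.float64(0.289), np.float64(-0.526), np.float64(-1.333)]
mug rim [0.5376 0.1449] plate [0.538  0.1463]
```

The mug stands at the plate's centre to within 2 mm, and the pointer is on the two-dot mark to within about 0.02 rad. The arm is touching nothing, so I'm handing in.

```bash
python3 -c "
from rig import close_job
print(close_job())"
```

```text
the job is handed in; nothing more can be done
None
```

The green-and-white mug stands upright on the plate, about 2 mm off its centre, the dial's pointer is within about 0.02 rad of the two-dot mark, and the job was handed in at about 17 s.

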